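# Refit the centrifuge rotor on its splined drive and close the lid

## Task

The rotor of the bench centrifuge was taken out for cleaning and stands on the bench. Lift it by its knob, lower it over the toothed drive spindle in the open centrifuge and, pressing only lightly (never with more than 50 N, and without dropping it), rock and turn it to and fro until the splines mesh and it slides fully home on the spindle's shoulder. Then let go of it, shut the centrifuge's lid fully, and leave the other things on the bench where they are.

Things in the scene. Friction and masses are not known exactly. Their poses are not given: they have to be found in the camera images.
- rotor: Fixed-angle centrifuge rotor of bare aluminium, twelve dark tube places, dark steel knob standing up from its middle; loose, 0.29 to 0.45 kg, upright on the bench left of the centrifuge. 100 diameter, rim 37 high, 82 high with the knob. Origin: centre of the flat underside; z up its axis; x points along the middle of one of its bore's six tooth spaces.
- rotor_grip (a point): Point on the rotor's axis in the middle of the knob's stem, 61 above the underside: where to grip. The stem is round, knurled, 23 diameter, from 42 above the underside up to its top at 82.
- rotor_bore (a point): Mouth of the rotor's bore, in the middle of its underside. The bore is blind, 29 deep, with six equal inward teeth that begin at the mouth: tooth tips at radius 13.3, spaces out to radius 18.5.
- centrifuge: Bench centrifuge, fixed: light grey casing 226 deep, 196 wide, 118 high, sloping control panel on its -x side (towards the robot), round steel bowl open at the top, 132 inner diameter, and a lid hinged at the back. Origin: on the spindle's axis at bench height; x points from the panel to the hinge, z up.
- drive_seat (a point): On the spindle's axis in the bowl, centre of the flat top of the spindle's shoulder (50 diameter), 28 above the bench: the rotor's underside must come to rest here. Axes as the centrifuge. A rotor whose teeth do not match rests on the spindle's teeth with its underside 16 above this point and slides down those 16 once they mesh.
- spindle_tip (a point): Top of the steel drive spindle, 54 above the bench. Plain round pilot down to 44 above the bench, radius 12.5, tapering to 8.5 in its top 4; below it to the shoulder six straight teeth 60 degrees apart, 16 long, 6.5 wide, tips at radius 17.5. Play 2.7 degrees either way, 0.8 radially. The angle of the teeth varies and is not reported; the spindle turns stiffly (about 0.2 N m).
- lid (a joint): Lid angle in rad: 0 shut, 1.57 to 1.68 at the start (open, upright or leaning a little back), at most 1.85. Its stiff hinge (0.4 N m) holds it wherever it is left. The lid is 0.28 kg, 188 wide, 16 thick with a round clear window; shut, its underside is 121 and its outer face 137 above the bench, clear of a rotor that is fully home (knob top at 110) but not of one that is not.
- lid_lip (a point): Middle of the outer end of the lip on the lid's free edge, 201 from the hinge axis. The lip is 70 wide, 9 thick and stands 16 out from the edge. Here x points along the lid towards the hinge, z out of the lid's outer face (up when shut). The lip's outer face is 4.5 from this point along z, that of the lid itself 9.
- lid_hinge (a point): Middle of the lid's hinge axis at the back of the casing, 95 behind the spindle's axis and 123 above the bench; the hinge runs along the casing's y.
- beaker: Bystander: clear plastic beaker with used pipette tips, 72 diameter, 88 high, loose; origin at the centre of its underside.
- forceps: Bystander: steel forceps lying flat, 125 long along its y, loose.
- marker: Bystander: capped marker pen, white with a blue cap, 135 long along its y, loose.
- slides: Bystander: flat clear plastic slide box, 50 x 87 x 19, loose.
Not all that is in view belongs to the job. Leave any yellow look-alike of the rotor alone.

How it is judged (in metres and radians):
On the way, in this order (a step that is already met when the one before it is completed fails the run):
1. the rotor has been lifted off the bench (height (world z) of rotor above 0.08 m), for 0.1 s.
2. the rotor sits fully home on the spindle's shoulder, splines meshed, under the still open lid (horizontal distance between rotor and drive_seat below 0.003 m and z of rotor in the frame of drive_seat between -0.003 and 0.003 m and angle between rotor's own z axis and vertical below 0.04 rad and value of joint lid above 1.2 rad), for 0.2 s.
3. the lid is shut over the seated rotor (horizontal distance between rotor and drive_seat below 0.003 m and z of rotor in the frame of drive_seat between -0.003 and 0.003 m and angle between rotor's own z axis and vertical below 0.04 rad and value of joint lid below 0.05 rad), for 0.2 s.
At the end, for the whole second after the job is handed in: The rotor rests on the spindle's shoulder (underside within 3 mm of the shoulder's height, centre within 3 mm of the spindle's axis, upright within 2 degrees), still, and the lid is shut to within 0.05 rad (all of step 3 and linear speed of rotor below 0.02 m/s); the robot touches nothing.
It fails at once if the rotor is pressed or dropped on the centrifuge with more than 50 N (contact force between rotor and centrifuge above 50 N).
It fails at once if the waste beaker is shoved more than 4 cm (distance of beaker from where it was at the start of the episode above 0.04 m).
It fails at once if the forceps is shoved more than 4 cm (distance of forceps from where it was at the start of the episode above 0.04 m).
It fails at once if the marker pen is shoved more than 4 cm (distance of marker from where it was at the start of the episode above 0.04 m).
It fails at once if the slide box is shoved more than 4 cm (distance of slides from where it was at the start of the episode above 0.04 m).
It also fails if it takes over 64 s, if anything falls off the work surface, if the arm or the gripper's body presses on something with over 40 N, if the wrist force passes 120 N, or if a joint passes its speed limit or range.

## Robot

A 6-joint arm with a two-finger parallel gripper is mounted at the origin on a cart in front of the work surface, level with it; the furniture and walls round the work are solid. World frame = base frame: x ahead of the robot, y to its left, z up, the work surface at z = 0. Lengths are in m, angles in degrees, forces in N, time in s.
With the tool pointing down it reaches from about 0.25 to 0.725 m from the base axis. Payload 9.7 kg.
Tool frame: the origin (TCP) lies on the centre line of the jaws, within the pads' length; the fingertips stand 17 mm ahead of it and the grasp point (between the pads) lies 2 mm behind it (bot.nose_length is the distance from the TCP to the fingertips, in m); x points along the fingers, y is the direction in which the jaws open and shut, and the axes are right-handed (so a half turn about x gives the same grasp; the last joint's range is limited). The gripper opens to 85 mm and grips with 20 to 120 N. Pads are 22 mm wide; open, the fingers measure 114 mm over their backs; the gripper's body (76 mm by 85 mm) begins 54 mm behind the grasp point. The pads swing forward as they close: fully open they stand 13 mm farther back than shut.
Start: joints at [-66.578, 4.979, 10.078, 95.1, 0, 90], TCP at [0.219, -0.505, 0.248] pointing down, gripper open.
Joint ranges: [-179.16, 179.16], [-48.56, 103.87], [-65.8, 70.77], [-126.05, 130.52], [-82.76, 87.17], [-180, 180]. Speed limits (degrees/s): [127.2, 127.2, 147.25, 180, 180, 180].

## Interface

Orientations are given as [roll, pitch, yaw] about the fixed x, y, z axes, in that order (R = Rz(yaw) Ry(pitch) Rx(roll)).
In Python, from workcell import bot, viewer, ticket gives the robot as it stands.
- The arm moves only by the tool jog_arm, never from a script. Its argument "deltas" is a list of rows, each an object of numbers: "fingers": the opening, from 0 (shut) to 1 (fully open); "x", "y", "z": the shift along the world's x, y, z in mm; "twist": the turn about the world's z in degrees. A call has 1 to 10 rows; each row is the pose to reach, as a shift and turn from the pose measured when the call began; what a row does not reach only later rows make up. A row lasts 1/10 s, in which the tool goes at most 50 mm and 8.59 degrees, less where a joint would pass 70% of its speed; a pose out of reach is approached as far as the arm can. A call with a gripper value outside its range is refused whole. The fingers move at their own pace and stop on an object; "grip_force" is the grip in N (left out, the last holds). Time passes only in rows, so rows that repeat a pose let the fingers close. It gives the time, the measured TCP pose, the force and the opening at its end, in the units of the state.
- bot.get_obs(): the state, without advancing time (a new reading comes with each control period).
- viewer.camera(name): name is "side" or "top"; returns a dict with "image" (420x560x3 uint8, red, green, blue), "fovy" (degrees; the focal length in pixels is half the picture's height over the tangent of half this angle, whatever the lens; pixels are square), "cx", "cy" (the principal point, pixels), "D" ([k1, k2, p1, p2, k3] as OpenCV has them; the pictures are not rectified), "world_to_cam" (4x4, takes a point from world to camera coordinates). Camera axes: x right, y down, z forward; pixel columns grow to the right and rows downward; lengths in m; the calibration is good to about 2 mm. A picture is of the moment at which its call begins. There is no depth.
- ticket.job_done(): hands the job in, once; it reports no verdict.
The state is a dict: "time": time; "q": joint angles; "qd": joint speeds; "joint_efforts": joint torques, N m; "ee_pos": TCP position; "tcp_rot": TCP orientation; "wrist_force": force on the tool from outside, world axes, zero at the start; "torque": the same for the moment, N m; "opening": finger opening in m.
Only numpy, scipy, OpenCV 4.12 (cv2) and the standard library are available. Lean on these libraries where they do the work, as an engineer would, in place of code of your own. Each camera call takes 0.05 s, during which the arm holds its last target.

## Working session

There is one attempt and no reset: what is moved stays moved. The work goes in short steps, Python scripts to look and compute and a tool call to move; the robot and the scene stay as the last step left them, time stands still between calls to the robot, and variables do not carry over. Pictures are saved under pics/ and viewed, and the job is handed in when it is done.

Besides the shell and the picture viewer there is one more tool, called after "Request:" as name(argument=value, ...) on one line, values as JSON. jog_arm: Moves the arm, as the interface text tells. Its arguments: {"type":"object","properties":{"deltas":{"type":"array"},"grip_force":{"type":"number"}},"required":["deltas"]}

```bash
ls; mkdir -p pics; python3 - <<'E'
from workcell import bot, viewer, ticket
import cv2, numpy as np
o=bot.get_obs(); print(o, bot.nose_length)
for n in ["side","top"]:
    c=viewer.camera(n); cv2.imwrite(f"pics/{n}0.png",c["image"][:,:,::-1])
    print(n,c["fovy"],c["cx"],c["cy"],c["D"],np.round(c["world_to_cam"],4).tolist())
E
```

```text
pics
{'time': 0.0, 'q': array([-6.65774263e+01,  5.01257901e+00,  1.00347438e+01,  9.50978985e+01,
        4.15514500e-04,  9.00007128e+01]), 'qd': array([-0.036042  ,  0.00169076,  0.00757088, -0.03561604,  0.0649116 ,
       -0.0354122 ]), 'joint_efforts': array([-5.24559189e-03, -5.20389318e+01,  4.64802647e+01,  1.64346228e-02,
       -1.80424149e-04, -6.05327244e-06]), 'ee_pos': array([ 0.21855608, -0.50450298,  0.24757144]), 'tcp_rot': array([-90.31363851,  89.92426519, 113.10822217]), 'wrist_force': array([0.79256802, 0.00711673, 0.07156285]), 'torque': array([ 0.00300861, -0.00010877,  0.00265862]), 'opening': 0.08547417418533432} 0.017
side 48.03311348207607 276.4455426952377 211.7689464986647 [0.02459297 0.         0.         0.         0.        ] [[-0.997, -0.0778, -0.003, 0.5581], [-0.0471, 0.6332, -0.7726, -0.0557], [0.062, -0.7701, -0.6349, 1.6632], [0.0, 0.0, 0.0, 1.0]]
top 53.72343317819166 282.76648269639827 212.48870502207632 [0.03251138 0.         0.         0.         0.        ] [[0.0309, -0.9994, -0.0133, 0.2814], [-0.9982, -0.0301, -0.0524, 0.5491], [0.052, 0.0149, -0.9985, 1.4367], [0.0, 0.0, 0.0, 1.0]]
```

View pics/side0.png

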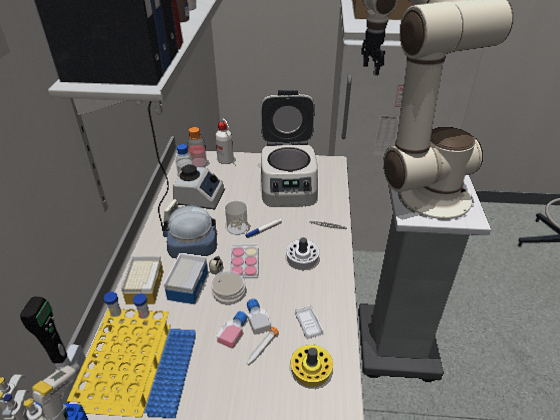

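View pics/top0.png

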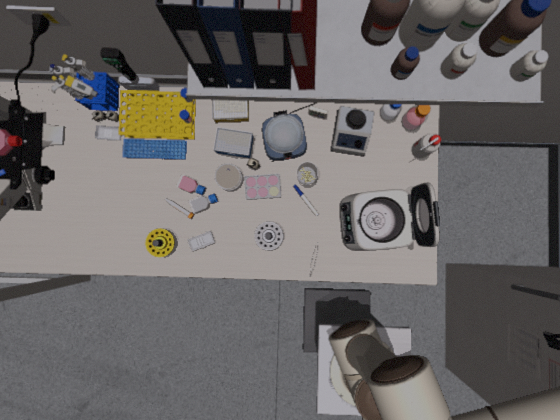

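```bash
cat > h.py <<'E'
import numpy as np, cv2
from workcell import bot, viewer, ticket
def K(c):
    f=c["image"].shape[0]/2/np.tan(np.radians(c["fovy"]/2))
    return np.array([[f,0,c["cx"]],[0,f,c["cy"]],[0,0,1.]])
def ray(c,uv):
    p=cv2.undistortPoints(np.array([[uv]],float),K(c),np.array(c["D"],float))[0,0]
    T=np.array(c["world_to_cam"]);R=T[:3,:3];t=T[:3,3]
    return -R.T@t, R.T@np.array([p[0],p[1],1.])
def atz(c,uv,z):
    o,d=ray(c,uv); return o+d*(z-o[2])/d[2]
def proj(c,P):
    T=np.array(c["world_to_cam"]); P=np.atleast_2d(P).astype(float)
    r,_=cv2.Rodrigues(T[:3,:3])
    return cv2.projectPoints(P,r,T[:3,3],K(c),np.array(c["D"],float))[0][:,0]
def crop(im,x0,y0,x1,y1,s,name):
    cv2.imwrite(name,cv2.resize(im[y0:y1,x0:x1,::-1],None,fx=s,fy=s,interpolation=cv2.INTER_CUBIC))
def circ(cx,cy,z,r,n=72):
    a=np.linspace(0,2*np.pi,n,endpoint=False); return np.c_[cx+r*np.cos(a),cy+r*np.sin(a),np.full(n,z)]
E
python3 - <<'E'
from h import *
c=viewer.camera("top"); s=viewer.camera("side")
crop(c["image"],230,170,450,290,3.6,"pics/top1.png")
crop(s["image"],230,80,360,280,3,"pics/side1.png")
print("rotor top knob",atz(c,(268,235),.082),atz(c,(268.5,236),.037),"side",atz(s,(303,240),.082))
print("spindle",atz(c,(377,220),.054))
print([atz(c,p,.118) for p in [(343,203),(343,248),(410,195),(411,247)]])
E
```

```text
rotor top knob [0.46015363 0.34395692 0.082     ] [0.45661941 0.34431775 0.037     ] side [0.45482307 0.35132613 0.082     ]
spindle [ 0.52241952 -0.02305148  0.054     ]
[array([0.57177198, 0.10151766, 0.118     ]), array([0.42586171, 0.09816378, 0.118     ]), array([ 0.60415825, -0.11415456,  0.118     ]), array([ 0.43617129, -0.11977966,  0.118     ])]
```

View pics/top1.png

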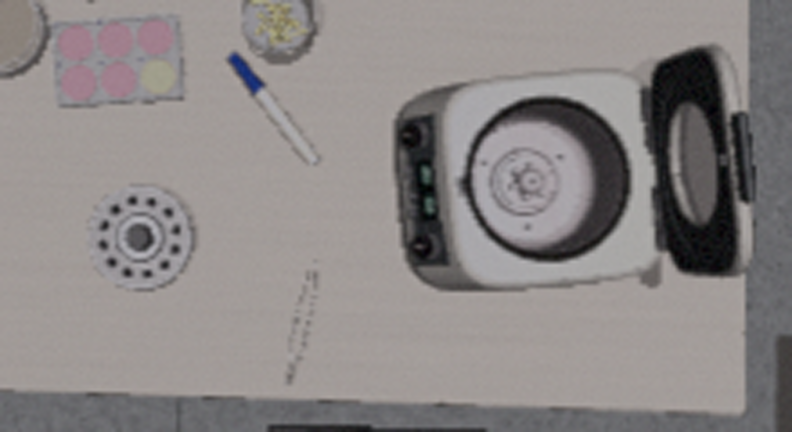

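View pics/side1.png

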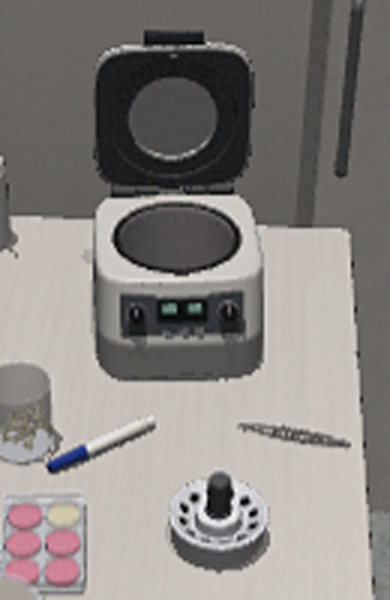

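```bash
cat > fit.py <<'E'
from h import *
from scipy.optimize import minimize
from scipy.ndimage import map_coordinates
def score(c,x,y,z,r,sg=0.7):
    g=c.get("g")
    if g is None:
        im=cv2.GaussianBlur(cv2.cvtColor(c["image"],cv2.COLOR_RGB2GRAY).astype(float),(0,0),sg)
        c["g"]=g=im
    # radial signed gradient: outside minus inside
    d=0.0025
    po=proj(c,circ(x,y,z,r+d)); pi=proj(c,circ(x,y,z,r-d))
    return map_coordinates(g,po[:,::-1].T,order=1)-map_coordinates(g,pi[:,::-1].T,order=1)
def fit(c,x0,y0,z,r,sgn=0,w=0.012):
    best=None
    for dx in np.arange(-w,w+1e-6,0.001):
        for dy in np.arange(-w,w+1e-6,0.001):
            s=score(c,x0+dx,y0+dy,z,r); v=np.abs(s).mean() if sgn==0 else sgn*s.mean()
            if best is None or v>best[0]: best=(v,x0+dx,y0+dy)
    f=lambda p:-(np.abs(score(c,p[0],p[1],z,r)).mean() if sgn==0 else sgn*score(c,p[0],p[1],z,r).mean())
    m=minimize(f,best[1:],method="Nelder-Mead",options=dict(initial_simplex=[[best[1],best[2]],[best[1]+.001,best[2]],[best[1],best[2]+.001]]))
    return -m.fun,m.x
E
python3 - <<'E'
from fit import *
c=viewer.camera("top"); s=viewer.camera("side")
for nm,cam in (("top",c),("side",s)):
    print(nm,"rim",fit(cam,.457,.345,.037,.050), "knob",fit(cam,.457,.347,.082,.0115), "base", fit(cam,.457,.345,0.0,.05))
    print(nm,"bowl",fit(cam,.522,-.022,.118,.066),"should",fit(cam,.522,-.022,.028,.025), "pilot",fit(cam,.522,-.022,.054,.0085))
im=c["image"].copy()
big=cv2.resize(im,None,fx=6,fy=6,interpolation=cv2.INTER_CUBIC)
for x0,y0,nm in ((345,185,"a"),(235,205,"b")):
    cv2.imwrite(f"pics/t2{nm}.png",big[y0*6:(y0+70)*6,x0*6:(x0+95)*6,::-1])
E
```

```text
top rim (np.float64(12.750821702098234), array([0.46087677, 0.33437979])) knob (np.float64(49.05176852798401), array([0.45829231, 0.34215624])) base (np.float64(14.531648756157905), array([0.45851377, 0.33680687]))
top bowl (np.float64(39.28722587248814), array([ 0.5321795 , -0.02481784])) should (np.float64(12.813768615730003), array([ 0.51472195, -0.03029861])) pilot (np.float64(14.978562329955755), array([ 0.52483208, -0.01367182]))
side rim (np.float64(30.044633126780795), array([0.45602882, 0.34898587])) knob (np.float64(55.8178686314922), array([0.45509925, 0.35157493])) base (np.float64(46.17598900361515), array([0.45333693, 0.34273462]))
side bowl (np.float64(32.8814501079961), array([ 0.52898099, -0.01982302])) should (np.float64(24.728828232516264), array([ 0.51088577, -0.0057051 ])) pilot (np.float64(28.133495663511876), array([ 0.528395  , -0.03119713]))
```

View pics/t2a.png

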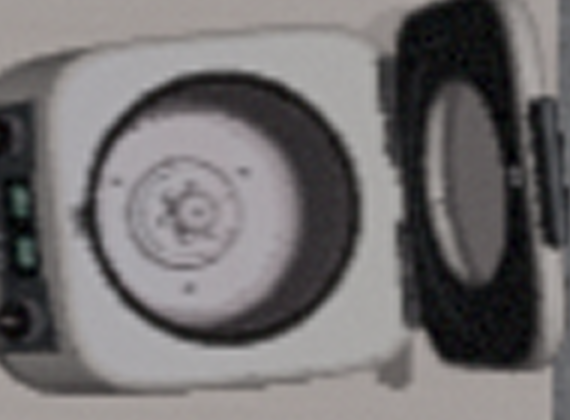

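View pics/t2b.png

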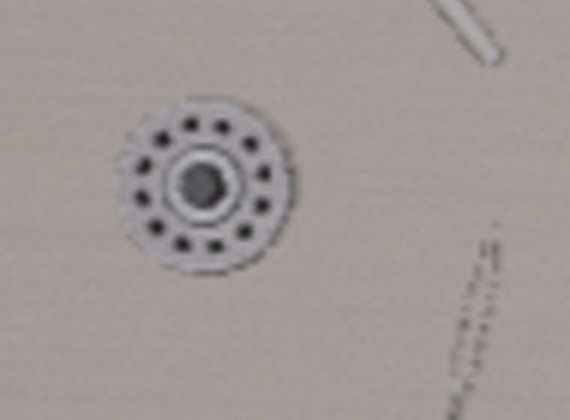

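```bash
python3 - <<'E'
from fit import *
c=viewer.camera("top"); s=viewer.camera("side")
f=lambda x0,y0,a,b,k:(x0+(a+.5)/k-.5,y0+(b+.5)/k-.5)
print("tip",atz(c,f(345,185,197,212,6),.054))
print("shoulderish",[atz(c,f(345,185,184,212,6),z) for z in (.015,.028)])
print("bowl",[atz(c,f(345,185,221.5,207.5,6),z) for z in (.118,.121)])
print("knob",atz(c,f(235,205,203,186,6),.082),"rim(flat)",atz(c,f(235,205,207,186,6),.02),atz(c,f(235,205,207,186,6),.037))
print("bowl r scan top/side")
for r in (.064,.066,.068,.070,.072,.074): print(r,[ (round(v,1),np.round(p,4).tolist()) for v,p in (fit(c,.527,-.022,.118,r,w=.008),fit(s,.527,-.022,.118,r,w=.008))])
for n,cam,x0,y0 in (("s",s,255,85),("s2",s,275,225)):
    big=cv2.resize(cam["image"],None,fx=7,fy=7,interpolation=cv2.INTER_CUBIC)
    cv2.imwrite(f"pics/{n}3.png",big[y0*7:(y0+85)*7,x0*7:(x0+75)*7,::-1] if n=="s" else big[y0*7:(y0+60)*7,x0*7:(x0+60)*7,::-1])
E
```

```text
tip [ 0.52274552 -0.02445078  0.054     ]
shoulderish [array([ 0.52411546, -0.02524624,  0.015     ]), array([ 0.52358411, -0.02254609,  0.028     ])]
bowl [array([ 0.52295307, -0.02391921,  0.118     ]), array([ 0.52282367, -0.02325147,  0.121     ])]
knob [0.45825424 0.34250273 0.082     ] rim(flat) [0.45803438 0.34313965 0.02      ] [0.45811345 0.34235507 0.037     ]
bowl r scan top/side
0.064 [(np.float64(36.3), [0.5313, -0.0161]), (np.float64(31.0), [0.5308, -0.0174])]
0.066 [(np.float64(39.4), [0.5322, -0.0248]), (np.float64(32.8), [0.529, -0.0199])]
0.068 [(np.float64(45.4), [0.5297, -0.0262]), (np.float64(35.3), [0.5269, -0.0198])]
0.07 [(np.float64(55.0), [0.525, -0.029]), (np.float64(40.4), [0.524, -0.0181])]
0.072 [(np.float64(57.8), [0.5248, -0.0285]), (np.float64(52.0), [0.5196, -0.0206])]
0.074 [(np.float64(73.3), [0.5226, -0.024]), (np.float64(69.4), [0.5192, -0.0217])]
```

View pics/s3.png

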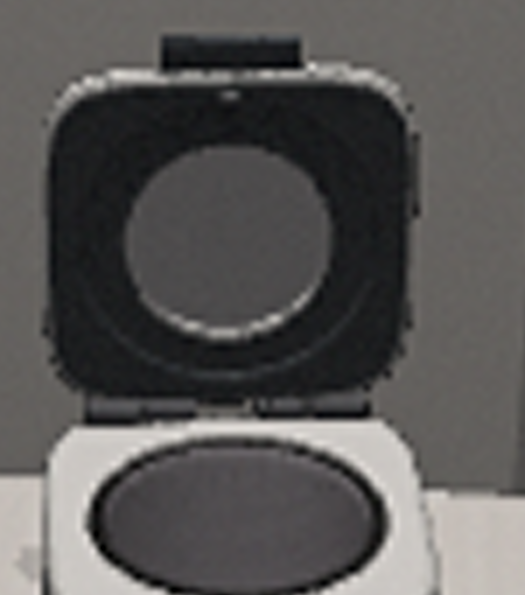

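View pics/s23.png

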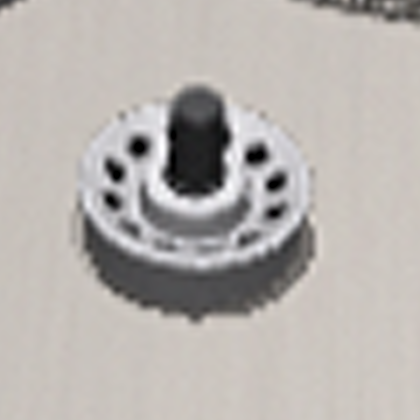

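```bash
python3 - <<'E'
from fit import *
from scipy.spatial.transform import Rotation as R
c=viewer.camera("top"); s=viewer.camera("side")
f=lambda x0,y0,a,b,k:(x0+(a+.5)/k-.5,y0+(b+.5)/k-.5)
print("side knob",atz(s,f(275,225,199,105,7),.082),"rim",atz(s,f(275,225,197,182,7),.037))
for r in (.0105,.0115,.0125): print("knob top",r,fit(c,.458,.3425,.082,r,w=.006),fit(s,.457,.346,.082,r,w=.006))
for z in (.037,.033):print("rim",fit(c,.458,.3425,z,.05,w=.005),fit(s,.457,.346,z,.05,w=.006))
o=bot.get_obs(); print(R.from_euler("xyz",o["tcp_rot"],degrees=True).as_matrix().round(3))
# lid lip: top cam far edge corner
print("lip bottom edge mid side (231,66)->", f(255,85,231,36,7))
P=[(0.522,-.024-.095-y,z) for y,z in ((0,.123+.201),(.01,.323),(.02,.323))]
print(proj(s,P),proj(c,P))
E
```

```text
side knob [0.45488583 0.34949719 0.082     ] rim [0.45429063 0.34880915 0.037     ]
knob top 0.0105 (np.float64(42.37106089558699), array([0.45803161, 0.34129553])) (np.float64(52.10801587095885), array([0.4555731, 0.3503832]))
knob top 0.0115 (np.float64(49.06355008192819), array([0.45828565, 0.34213968])) (np.float64(56.0756393733819), array([0.45511396, 0.35161459]))
knob top 0.0125 (np.float64(51.67071577286822), array([0.45852769, 0.34250496])) (np.float64(57.21461469712228), array([0.45542478, 0.35280855]))
rim (np.float64(12.607947505390165), array([0.46097588, 0.33549909])) (np.float64(30.014977729203014), array([0.45602646, 0.34899787]))
rim (np.float64(12.814079380872212), array([0.4608473 , 0.33578088])) (np.float64(30.189738216822654), array([0.4559823 , 0.34503195]))
[[-0.     0.398 -0.918]
 [ 0.    -0.918 -0.398]
 [-1.    -0.     0.   ]]
lip bottom edge mid side (231,66)-> (287.57142857142856, 89.71428571428571)
[[290.1788676   90.59672025]
 [290.33923052  89.57799568]
 [290.5027303   88.29161134]] [[433.48986234 217.84960366]
 [437.06611408 217.97594944]
 [440.77396047 218.08799304]]
```

Request:
jog_arm(deltas=[{"z": 50,"fingers": 1},{"z": 100},{"z": 120,"y": 30,"twist": 8},{"z": 130,"y": 80,"twist": 16},{"z": 130,"y": 130,"x": 15,"twist": 24},{"z": 130,"y": 180,"x": 30,"twist": 32},{"z": 130,"y": 230,"x": 45,"twist": 40},{"z": 130,"y": 280,"x": 60,"twist": 48},{"z": 130,"y": 330,"x": 75,"twist": 56},{"z": 130,"y": 380,"x": 90,"twist": 64}])

```text
validation failed for argument at $.de...
```

Request:
jog_arm(deltas=[{"x": 0,"y": 0,"z": 50,"twist": 0,"fingers": 1},{"x": 0,"y": 0,"z": 100,"twist": 0,"fingers": 1},{"x": 0,"y": 30,"z": 120,"twist": 8,"fingers": 1},{"x": 0,"y": 80,"z": 130,"twist": 16,"fingers": 1},{"x": 15,"y": 125,"z": 130,"twist": 24,"fingers": 1},{"x": 30,"y": 170,"z": 130,"twist": 32,"fingers": 1},{"x": 45,"y": 215,"z": 130,"twist": 40,"fingers": 1},{"x": 60,"y": 260,"z": 130,"twist": 48,"fingers": 1},{"x": 75,"y": 305,"z": 130,"twist": 56,"fingers": 1},{"x": 90,"y": 350,"z": 130,"twist": 64,"fingers": 1}])

```text
time: 1.5
ee_pos: [0.3085, -0.1529, 0.3785]
tcp_rot: [65.5, 89.9, -26.7]
wrist_force: [1.2, -0.4, -0.2]
opening: 0.0855
```

Request:
jog_arm(deltas=[{"x": 10,"y": 48,"z": 0,"twist": 8,"fingers": 1},{"x": 24,"y": 96,"z": 0,"twist": 16,"fingers": 1},{"x": 38,"y": 143,"z": 0,"twist": 24,"fingers": 1},{"x": 52,"y": 190,"z": 0,"twist": 32,"fingers": 1},{"x": 66,"y": 237,"z": 0,"twist": 40,"fingers": 1},{"x": 80,"y": 284,"z": 0,"twist": 48,"fingers": 1},{"x": 94,"y": 331,"z": 0,"twist": 56,"fingers": 1},{"x": 108,"y": 378,"z": 0,"twist": 56,"fingers": 1},{"x": 128,"y": 420,"z": -20,"twist": 56,"fingers": 1},{"x": 140,"y": 465,"z": -40,"twist": 56,"fingers": 1}])

```text
time: 2.5
ee_pos: [0.449, 0.3131, 0.3386]
tcp_rot: [63.2, 89.9, 26.9]
wrist_force: [0.1, 0.2, -0.3]
opening: 0.0854
```

```bash
python3 - <<'E'
from h import *
o=bot.get_obs();print(o["q"],o["ee_pos"],o["tcp_rot"])
E
```

```text
[ 3.48983463e+01  7.73485366e+00  2.33719788e+01  1.05501409e+02
 -1.89707369e-02  7.11665450e+01] [0.44899876 0.31309842 0.33858212] [63.20917876 89.86296431 26.94095754]
```

Request:
jog_arm(deltas=[{"x": 8,"y": 32,"z": -40,"twist": 0,"fingers": 1},{"x": 8,"y": 32,"z": -80,"twist": 0,"fingers": 1},{"x": 8,"y": 32,"z": -120,"twist": 0,"fingers": 1},{"x": 8,"y": 32,"z": -160,"twist": 0,"fingers": 1},{"x": 8,"y": 32,"z": -200,"twist": 0,"fingers": 1},{"x": 8,"y": 32,"z": -215,"twist": 0,"fingers": 1},{"x": 8,"y": 32,"z": -215,"twist": 0,"fingers": 1}])

```text
time: 3.2
ee_pos: [0.4561, 0.3444, 0.1218]
tcp_rot: [-87.9, 89.9, -124.2]
wrist_force: [0.6, 0.1, 1.1]
opening: 0.0855
```

```bash
python3 - <<'E'
from h import *
for n,b in (("top",(225,190,325,270)),("side",(255,190,355,270))):
    c=viewer.camera(n); crop(c["image"],*b,6,f"pics/{n}4.png")
    p=bot.get_obs()["ee_pos"]; print(p,proj(c,[p,p-[0,0,.017]]))
E
```

```text
[0.45698219 0.34503211 0.12412697] [[266.99949247 235.99503106]
 [267.2655672  235.97310239]]
[0.45756623 0.34547635 0.12545365] [[302.60605144 227.37926038]
 [302.41620194 231.8184601 ]]
```

View pics/side4.png

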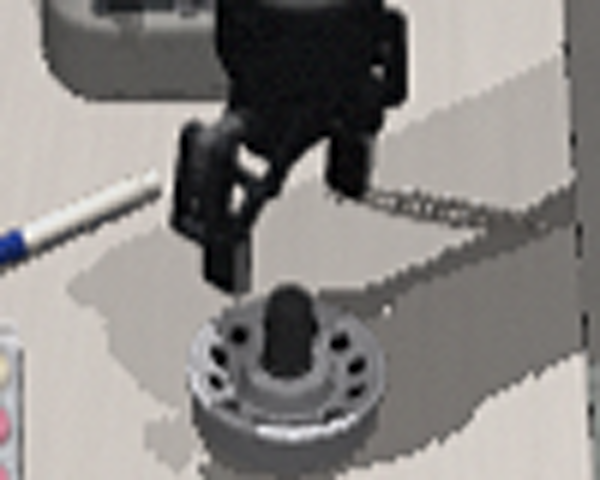

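View pics/top4.png

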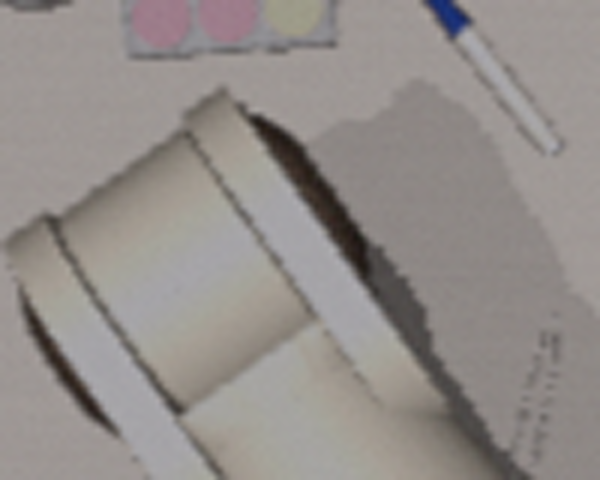

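Request:
jog_arm(deltas=[{"x": 0,"y": 0,"z": -30,"twist": 0,"fingers": 1},{"x": 0,"y": 0,"z": -62,"twist": 0,"fingers": 1},{"x": 0,"y": 0,"z": -62,"twist": 0,"fingers": 1},{"x": 0,"y": 0,"z": -62,"twist": 0,"fingers": 0},{"x": 0,"y": 0,"z": -62,"twist": 0,"fingers": 0},{"x": 0,"y": 0,"z": -62,"twist": 0,"fingers": 0},{"x": 0,"y": 0,"z": -62,"twist": 0,"fingers": 0},{"x": 0,"y": 0,"z": -62,"twist": 0,"fingers": 0},{"x": 0,"y": 0,"z": -62,"twist": 0,"fingers": 0}], grip_force=25)

```text
time: 4.2
ee_pos: [0.4578, 0.3455, 0.0646]
tcp_rot: [66.0, 89.7, 29.7]
wrist_force: [-2.2, -2.6, 5.8]
opening: 0.0223
```

Request:
jog_arm(deltas=[{"x": 0,"y": 0,"z": 0,"twist": 0,"fingers": 0.6},{"x": 0,"y": 0,"z": 0,"twist": 0,"fingers": 0.6},{"x": 0,"y": 0,"z": 0,"twist": 8,"fingers": 0.6},{"x": 0,"y": 0,"z": 0,"twist": 16,"fingers": 0.6},{"x": 0,"y": 0,"z": 0,"twist": 24,"fingers": 0.6},{"x": 0,"y": 0,"z": 0,"twist": 32,"fingers": 0.6},{"x": 0,"y": 0,"z": 0,"twist": 40,"fingers": 0.6},{"x": 0,"y": 0,"z": 0,"twist": 48,"fingers": 0.6},{"x": 0,"y": 0,"z": 0,"twist": 56,"fingers": 0.6},{"x": 0,"y": 0,"z": 0,"twist": 64,"fingers": 0.6}])

```text
time: 5.2
ee_pos: [0.4578, 0.3455, 0.0645]
tcp_rot: [67.1, 89.7, 95.1]
wrist_force: [0.2, -0.8, -0.5]
opening: 0.0512
```

Request:
jog_arm(deltas=[{"x": 0,"y": 0,"z": 0,"twist": 8,"fingers": 0.6},{"x": 0,"y": 0,"z": 0,"twist": 16,"fingers": 0.6},{"x": 0,"y": 0,"z": 0,"twist": 24,"fingers": 0.6},{"x": 0,"y": 0,"z": 0,"twist": 24,"fingers": 0.6},{"x": 0,"y": 0,"z": 0,"twist": 24,"fingers": 0.0},{"x": 0,"y": 0,"z": 0,"twist": 24,"fingers": 0.0},{"x": 0,"y": 0,"z": 0,"twist": 24,"fingers": 0.0},{"x": 0,"y": 0,"z": 0,"twist": 24,"fingers": 0.0},{"x": 0,"y": 0,"z": 0,"twist": 24,"fingers": 0.0}], grip_force=70)

```text
time: 6.1
ee_pos: [0.4577, 0.3456, 0.0646]
tcp_rot: [67.6, 89.7, 119.6]
wrist_force: [-1.5, 1.0, 1.0]
opening: 0.0215
```

```bash
python3 - <<'E'
from h import *
o=bot.get_obs();print(o["q"],o["ee_pos"],o["tcp_rot"],o["wrist_force"],o["opening"])
E
```

```text
[ 36.91242221   8.56553665  -6.3339045   75.06141329   0.30524395
 -15.10774316] [0.45767977 0.34557659 0.06460883] [ 67.58429907  89.69225623 119.60456871] [-1.47097641  0.98856895  1.03361629] 0.0214916026506585
```

Request:
jog_arm(deltas=[{"x": 0,"y": 0,"z": 20,"twist": 0,"fingers": 0},{"x": 0,"y": 0,"z": 60,"twist": 0,"fingers": 0},{"x": 0,"y": 0,"z": 100,"twist": 0,"fingers": 0},{"x": 0,"y": 0,"z": 140,"twist": 0,"fingers": 0},{"x": 0,"y": 0,"z": 180,"twist": 0,"fingers": 0},{"x": 5,"y": -30,"z": 195,"twist": 0,"fingers": 0},{"x": 12,"y": -70,"z": 195,"twist": 0,"fingers": 0},{"x": 19,"y": -110,"z": 195,"twist": 0,"fingers": 0},{"x": 26,"y": -150,"z": 195,"twist": 0,"fingers": 0},{"x": 33,"y": -190,"z": 195,"twist": 0,"fingers": 0}])

```text
time: 7.1
ee_pos: [0.4906, 0.1539, 0.2591]
tcp_rot: [76.0, 89.7, 128.0]
wrist_force: [0.6, 0.6, -3.4]
opening: 0.0214
```

```bash
python3 - <<'E'
from h import *
o=bot.get_obs();print(o["q"],o["ee_pos"],o["tcp_rot"],o["wrist_force"],o["opening"])
for n,b in (("top",(260,180,420,260)),("side",(235,80,345,240))):
    c=viewer.camera(n); crop(c["image"],*b,4,f"pics/{n}5.png")
E
```

```text
[ 17.27108678   0.40579776   6.53189129  96.23394813   0.28490551
 -34.73773626] [0.49060428 0.15393023 0.25905208] [ 75.99716075  89.69536305 128.00571563] [ 0.55534851  0.58027822 -3.35809559] 0.021406391069831564
```

View pics/side5.png

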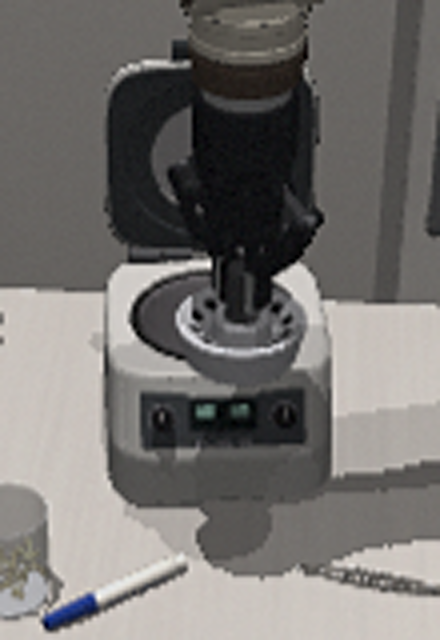

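View pics/top5.png

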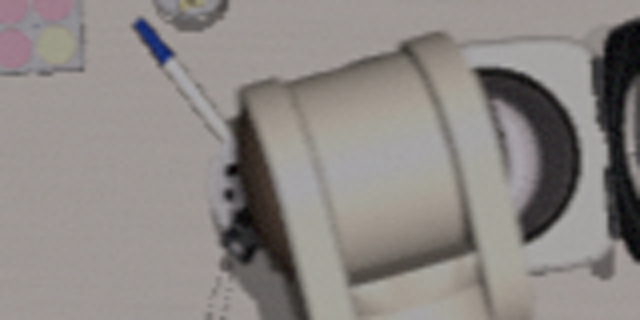

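Request:
jog_arm(deltas=[{"x": 7,"y": -40,"z": 0,"twist": 0,"fingers": 0},{"x": 14,"y": -80,"z": 0,"twist": 0,"fingers": 0},{"x": 21,"y": -120,"z": 0,"twist": 0,"fingers": 0},{"x": 28,"y": -155,"z": 0,"twist": 0,"fingers": 0},{"x": 31,"y": -177,"z": -30,"twist": 0,"fingers": 0},{"x": 31,"y": -177,"z": -45,"twist": 0,"fingers": 0},{"x": 31,"y": -177,"z": -45,"twist": 0,"fingers": 0},{"x": 31,"y": -177,"z": -45,"twist": 0,"fingers": 0}])

```text
time: 8.0
ee_pos: [0.522, -0.0251, 0.2144]
tcp_rot: [87.9, 89.7, 139.7]
wrist_force: [-0.3, 0.3, -3.2]
opening: 0.0212
```

```bash
python3 - <<'E'
from fit import *
o=bot.get_obs();print(o["q"],o["ee_pos"],o["tcp_rot"],o["wrist_force"],o["opening"])
c=viewer.camera("side"); p=bot.get_obs()["ee_pos"];print(p)
big=cv2.resize(c["image"],None,fx=7,fy=7,interpolation=cv2.INTER_CUBIC)
x0,y0=250,115
def draw(pts,col):
    q=((pts+.5)*7-.5).round().astype(int); cv2.polylines(big,[q.reshape(-1,1,2)],True,col,1)
cv2.imwrite("pics/side6r.png",big[y0*7:(y0+80)*7,x0*7:(x0+85)*7,::-1])
zb=p[2]-.0646
draw(proj(c,circ(p[0],p[1],zb+.037,.05)),(255,0,0))
draw(proj(c,circ(p[0],p[1],zb,.05)),(255,0,0))
draw(proj(c,circ(.5215,-.023,.118,.074)),(0,255,0))
cv2.imwrite("pics/side6.png",big[y0*7:(y0+80)*7,x0*7:(x0+85)*7,::-1])
print("rim",fit(c,p[0],p[1],zb+.037,.05,w=.006))
print("bot",fit(c,p[0],p[1],zb,.05,w=.006))
E
```

```text
[ -2.84025446   0.83981078   2.00308315  91.37789894   0.16469963
 -54.58841382] [ 0.52196936 -0.02512485  0.21438387] [ 87.90992672  89.72946275 139.65777759] [-0.32934518  0.34873764 -3.15298965] 0.021209365450303188
[ 0.52228537 -0.02494317  0.21509781]
rim (np.float64(38.4725560635546), array([ 0.52128514, -0.0151897 ]))
bot (np.float64(10.367451979457343), array([ 0.52163933, -0.02479213]))
```

View pics/side6.png

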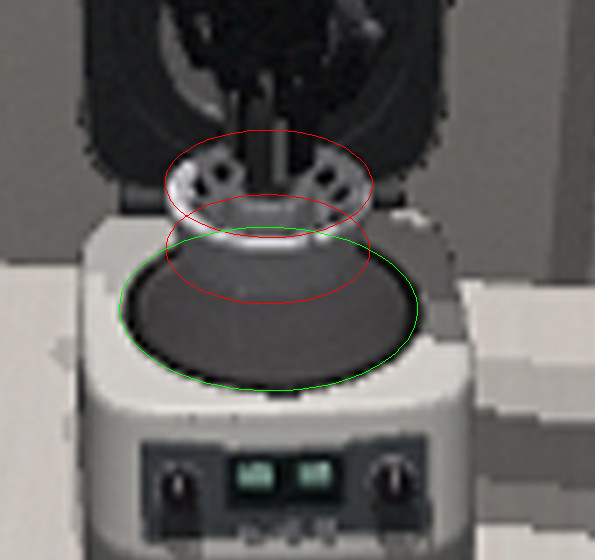

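View pics/side6r.png

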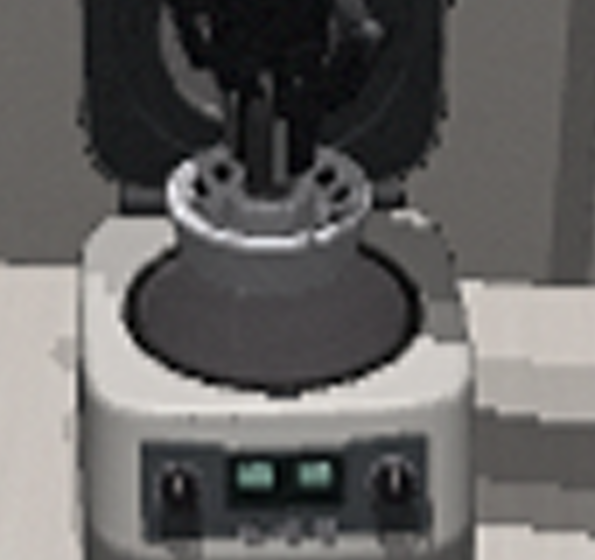

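```bash
python3 - <<'E'
from fit import *
c=viewer.camera("side")
im=cv2.imread("pics/side0.png")
im6=c["image"][:,:,::-1]
p=bot.get_obs()["ee_pos"]
out=[]
for I,x0,y0,ctr in ((im,268,220,(.4577,.3456,0)),(im6,255,115,(p[0],p[1],p[2]-.0646))):
    big=cv2.resize(I,None,fx=8,fy=8,interpolation=cv2.INTER_CUBIC)
    for z,r in ((.037,.05),(0,.05),(.082,.0115)):
        q=((proj(c,circ(ctr[0],ctr[1],ctr[2]+z,r))+.5)*8-.5).round().astype(int); cv2.polylines(big,[q.reshape(-1,1,2)],True,(0,0,255),1)
    out.append(big[y0*8:(y0+65)*8,x0*8:(x0+48)*8])
cv2.imwrite("pics/cmp7.png",np.hstack(out))
E
```

```text
(no output)
```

View pics/cmp7.png

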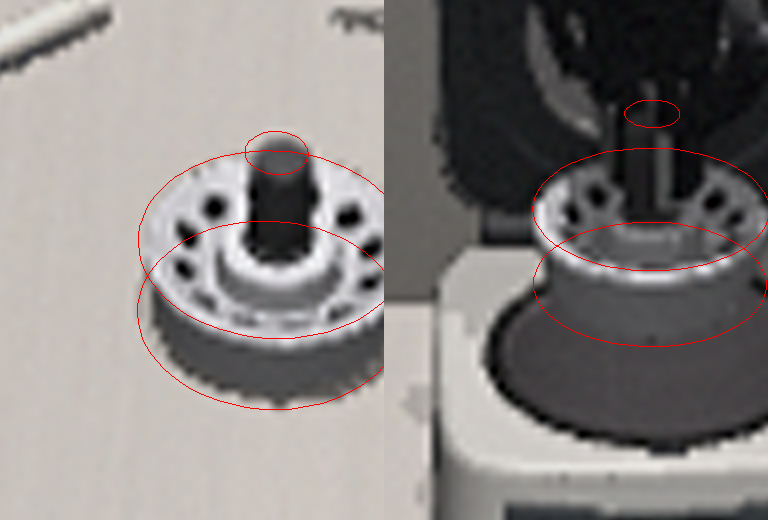

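Request:
jog_arm(deltas=[{"x": -0.5,"y": 0.5,"z": -25,"twist": 0,"fingers": 0},{"x": -0.5,"y": 0.5,"z": -50,"twist": 0,"fingers": 0},{"x": -0.5,"y": 0.5,"z": -70,"twist": 0,"fingers": 0},{"x": -0.5,"y": 0.5,"z": -80,"twist": 0,"fingers": 0},{"x": -0.5,"y": 0.5,"z": -80,"twist": 0,"fingers": 0},{"x": -0.5,"y": 0.5,"z": -80,"twist": 0,"fingers": 0}], grip_force=100)

```text
time: 8.7
ee_pos: [0.5225, -0.0241, 0.1367]
tcp_rot: [39.8, 89.8, 91.6]
wrist_force: [0.5, 0.1, -3.1]
opening: 0.0207
```

Request:
jog_arm(deltas=[{"x": -1,"y": -0.5,"z": -2,"twist": 0,"fingers": 0},{"x": -1,"y": -0.5,"z": -4,"twist": 0,"fingers": 0},{"x": -1,"y": -0.5,"z": -6,"twist": 0,"fingers": 0},{"x": -1,"y": -0.5,"z": -8,"twist": 0,"fingers": 0},{"x": -1,"y": -0.5,"z": -10,"twist": 0,"fingers": 0}])

```text
time: 9.2
ee_pos: [0.5215, -0.0247, 0.1266]
tcp_rot: [39.7, 89.8, 91.5]
wrist_force: [-0.5, 0.2, -2.8]
opening: 0.0206
```

Request:
jog_arm(deltas=[{"x": 0,"y": 0,"z": -2,"twist": 0,"fingers": 0},{"x": 0,"y": 0,"z": -4,"twist": 0,"fingers": 0},{"x": 0,"y": 0,"z": -6,"twist": 0,"fingers": 0}])

```text
time: 9.5
ee_pos: [0.5214, -0.0247, 0.1203]
tcp_rot: [42.2, 89.8, 94.0]
wrist_force: [0.7, -0.0, -2.9]
opening: 0.0206
```

Request:
jog_arm(deltas=[{"x": 0,"y": 0,"z": -1,"twist": 0,"fingers": 0},{"x": 0,"y": 0,"z": -2,"twist": 0,"fingers": 0},{"x": 0,"y": 0,"z": -3,"twist": 0,"fingers": 0}])

```text
time: 9.8
ee_pos: [0.5215, -0.0247, 0.1173]
tcp_rot: [41.2, 89.8, 93.0]
wrist_force: [0.4, -0.3, -3.4]
opening: 0.0209
```

Request:
jog_arm(deltas=[{"x": 0,"y": 0,"z": -1,"twist": 0,"fingers": 0},{"x": 0,"y": 0,"z": -2,"twist": 0,"fingers": 0}])

```text
time: 10.0
ee_pos: [0.5215, -0.0247, 0.1153]
tcp_rot: [39.7, 89.8, 91.5]
wrist_force: [-0.1, 0.6, -1.6]
opening: 0.0206
```

Request:
jog_arm(deltas=[{"x": 0,"y": 0,"z": -1,"twist": 0,"fingers": 0},{"x": 0,"y": 0,"z": -2,"twist": 0,"fingers": 0}])

```text
time: 10.2
ee_pos: [0.5217, -0.0247, 0.1142]
tcp_rot: [15.2, 89.8, 67.0]
wrist_force: [-2.7, 0.4, 9.5]
opening: 0.021
```

Request:
jog_arm(deltas=[{"x": -0.5,"y": 0,"z": 0,"twist": 0,"fingers": 0},{"x": -1,"y": 0,"z": 0,"twist": 0,"fingers": 0}])

```text
time: 10.4
ee_pos: [0.5209, -0.0248, 0.1145]
tcp_rot: [2.8, 89.8, 54.6]
wrist_force: [-1.0, -0.3, -0.1]
opening: 0.021
```

```bash
python3 - <<'E'
from h import *
o=bot.get_obs();print(o["q"],o["ee_pos"],o["wrist_force"],o["torque"],o["opening"])
E
```

```text
[ -2.80365084   0.473878    -9.38853265  80.04504711   0.14486033
 -54.60671327] [ 0.52086583 -0.02482946  0.11449203] [-1.01516717 -0.30306589 -0.09671121] [-0.29730089  0.04078482  0.00398436] 0.021022134532485547
```

Request:
jog_arm(deltas=[{"x": 0,"y": 0,"z": -1,"twist": 0,"fingers": 0},{"x": 0,"y": 0,"z": -1.5,"twist": 0,"fingers": 0},{"x": 0,"y": 0,"z": -1.5,"twist": 0,"fingers": 0}])

```text
time: 10.7
ee_pos: [0.5204, -0.0249, 0.1124]
tcp_rot: [27.2, 89.9, 79.0]
wrist_force: [-2.3, -1.9, -2.9]
opening: 0.0208
```

```bash
python3 - <<'E'
from h import *
o=bot.get_obs();print(o["q"],o["ee_pos"],o["wrist_force"],o["torque"],o["opening"])
E
```

```text
[ -2.8091196    0.51755557  -9.57572141  79.88863124   0.12519219
 -54.60899709] [ 0.52042502 -0.02494977  0.1124045 ] [-2.33194864 -1.94064454 -2.9486372 ] [-0.45852297  0.55219615 -0.00727928] 0.02084764684174653
```

Request:
jog_arm(deltas=[{"x": -0.4,"y": -0.3,"z": -1,"twist": 0,"fingers": 0},{"x": -0.4,"y": -0.3,"z": -2,"twist": 0,"fingers": 0},{"x": -0.4,"y": -0.3,"z": -2,"twist": 0,"fingers": 0}])

```text
time: 11.0
ee_pos: [0.52, -0.0252, 0.11]
tcp_rot: [35.5, 89.9, 87.3]
wrist_force: [-0.6, 0.4, -4.1]
opening: 0.0205
```

```bash
python3 - <<'E'
from h import *
o=bot.get_obs();print(o["q"],o["ee_pos"],o["wrist_force"],o["torque"],o["opening"])
E
```

```text
[ -2.84228611   0.51159039  -9.84671651  79.64212326   0.13531403
 -54.64476245] [ 0.51997467 -0.02518199  0.11001368] [-0.59173391  0.4228739  -4.08402699] [-0.19736642  0.10557148 -0.01472367] 0.02049920276121114
```

Lateral forces are near zero, and the bore is on the pilot. Continuing down to the teeth (expected near TCP z 0.1086).

Request:
jog_arm(deltas=[{"x": 0,"y": 0,"z": -1,"twist": 0,"fingers": 0},{"x": 0,"y": 0,"z": -2,"twist": 0,"fingers": 0}])

```text
time: 11.2
ee_pos: [0.5201, -0.0251, 0.1083]
tcp_rot: [24.5, 89.9, 76.3]
wrist_force: [-1.2, -1.0, 5.6]
opening: 0.0208
```

```bash
python3 - <<'E'
from h import *
o=bot.get_obs();print(o["q"],o["ee_pos"],o["wrist_force"],o["torque"],o["opening"])
E
```

```text
[ -2.83895827   0.53176488 -10.02005023  79.42069601   0.14317909
 -54.64530076] [ 0.52012853 -0.02512251  0.10826726] [-1.22288108 -0.97875818  5.60420598] [-0.04121798  0.68724855 -0.04011572] 0.020771083219601333
```

Request:
jog_arm(deltas=[{"x": 0,"y": 0,"z": -1,"twist": 3,"fingers": 0},{"x": 0,"y": 0,"z": -1,"twist": 6,"fingers": 0},{"x": 0,"y": 0,"z": -1,"twist": 9,"fingers": 0},{"x": 0,"y": 0,"z": -1,"twist": 12,"fingers": 0},{"x": 0,"y": 0,"z": -1,"twist": 15,"fingers": 0}])

```text
time: 11.7
ee_pos: [0.5203, -0.0252, 0.1084]
tcp_rot: [-3.8, 89.9, 63.1]
wrist_force: [-3.9, -1.1, 5.3]
opening: 0.0211
```

```bash
python3 - <<'E'
from h import *
o=bot.get_obs();print(o["q"],o["ee_pos"],o["wrist_force"],o["torque"],o["opening"])
E
```

```text
[ -2.84416125   0.52251848 -10.01417845  79.40521191   0.13002842
 -69.7630877 ] [ 0.52029109 -0.02523952  0.10840422] [-3.93864956 -1.13958076  5.34895497] [-0.29341069  0.86801534 -0.05179357] 0.02106981055463142
```

Request:
jog_arm(deltas=[{"x": -0.4,"y": -0.1,"z": -1,"twist": 3,"fingers": 0},{"x": -0.4,"y": -0.1,"z": -1,"twist": 6,"fingers": 0},{"x": -0.4,"y": -0.1,"z": -1,"twist": 9,"fingers": 0},{"x": -0.4,"y": -0.1,"z": -1,"twist": 12,"fingers": 0},{"x": -0.4,"y": -0.1,"z": -1,"twist": 15,"fingers": 0}])

```text
time: 12.2
ee_pos: [0.5202, -0.0253, 0.1084]
tcp_rot: [-28.1, 89.8, 53.9]
wrist_force: [-2.6, 0.2, 3.6]
opening: 0.0207
```

```bash
python3 - <<'E'
from h import *
o=bot.get_obs();print(o["q"],o["ee_pos"],o["wrist_force"],o["torque"],o["opening"])
E
```

```text
[ -2.85897939   0.46771551 -10.069432    79.36115128   0.15515075
 -84.89539177] [ 0.52020206 -0.0252523   0.10840436] [-2.63622067  0.15971975  3.6414613 ] [-0.04286665  0.61377292 -0.0715703 ] 0.020708370593314068
```

Request:
jog_arm(deltas=[{"x": -0.4,"y": 0,"z": -1.5,"twist": 2.5,"fingers": 0},{"x": -0.4,"y": 0,"z": -1.5,"twist": 5,"fingers": 0},{"x": -0.4,"y": 0,"z": -1.5,"twist": 7.5,"fingers": 0},{"x": -0.4,"y": 0,"z": -1.5,"twist": 10,"fingers": 0},{"x": -0.4,"y": 0,"z": -1.5,"twist": 12.5,"fingers": 0},{"x": -0.4,"y": 0,"z": -1.5,"twist": 15,"fingers": 0},{"x": -0.4,"y": 0,"z": -1.5,"twist": 17.5,"fingers": 0},{"x": -0.4,"y": 0,"z": -1.5,"twist": 20,"fingers": 0}])

```text
time: 13.0
ee_pos: [0.52, -0.0251, 0.108]
tcp_rot: [-43.0, 89.8, 59.1]
wrist_force: [-3.1, 0.0, 3.7]
opening: 0.0208
```

```bash
python3 - <<'E'
from h import *
o=bot.get_obs();print(o["q"],o["ee_pos"],o["wrist_force"],o["torque"],o["opening"])
E
```

```text
[  -2.86908368    0.43551492  -10.1487898    79.30661468    0.2050541
 -105.00911111] [ 0.51997753 -0.0250993   0.10798185] [-3.11912227  0.03045277  3.73967306] [ 0.09740326  0.85197362 -0.10509519] 0.020773571303981907
```

Request:
jog_arm(deltas=[{"x": -0.8,"y": 0,"z": -1,"twist": 2.5,"fingers": 0},{"x": -0.8,"y": 0,"z": -1.5,"twist": 5,"fingers": 0},{"x": -0.8,"y": 0,"z": -1.5,"twist": 7.5,"fingers": 0},{"x": -0.8,"y": 0,"z": -1.5,"twist": 10,"fingers": 0}])

```text
time: 13.4
ee_pos: [0.5192, -0.0254, 0.1066]
tcp_rot: [-49.9, 89.8, 62.3]
wrist_force: [-1.2, -2.2, -1.7]
opening: 0.0206
```

```bash
python3 - <<'E'
from h import *
o=bot.get_obs();print(o["q"],o["ee_pos"],o["wrist_force"],o["torque"],o["opening"])
c=viewer.camera("side")
crop(c["image"],250,115,350,195,8,"pics/side8.png")
E
```

```text
[  -2.89413672    0.37884653  -10.36083617   79.17888431    0.17631701
 -115.10833747] [ 0.51918218 -0.0254216   0.10658329] [-1.24467249 -2.22593217 -1.70630331] [-0.58266801  0.36868477 -0.2001436 ] 0.02056497908927336
```

View pics/side8.png

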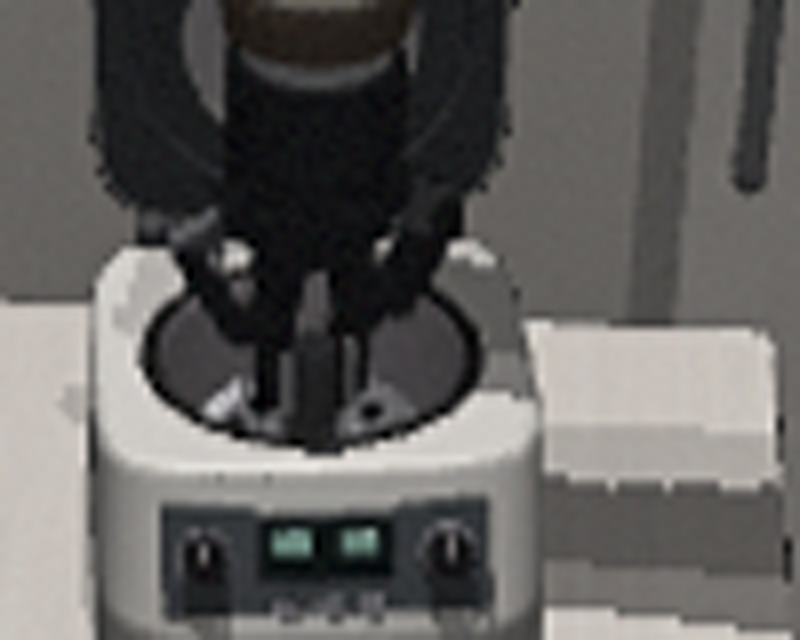

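Request:
jog_arm(deltas=[{"x": 0,"y": -0.3,"z": -1.5,"twist": -1,"fingers": 0},{"x": 0,"y": -0.3,"z": -3,"twist": -2,"fingers": 0},{"x": 0,"y": -0.3,"z": -3,"twist": -2,"fingers": 0}])

```text
time: 13.75
ee_pos: [0.5191, -0.0255, 0.1031]
tcp_rot: [-40.6, 89.8, 69.6]
wrist_force: [0.1, -0.5, -3.2]
opening: 0.021
```

```bash
python3 - <<'E'
from h import *
o=bot.get_obs();print(o["q"],o["ee_pos"],o["wrist_force"],o["torque"],o["opening"])
E
```

```text
[  -2.91936773    0.44411407  -10.68102615   78.81187955    0.20046078
 -113.18708325] [ 0.51909907 -0.02553348  0.10310711] [ 0.11180741 -0.46579719 -3.21039752] [-0.03333673 -0.00206896 -0.00460997] 0.021031439762477767
```

Request:
jog_arm(deltas=[{"x": 0,"y": 0,"z": -2,"twist": 0,"fingers": 0},{"x": 0,"y": 0,"z": -4,"twist": 0,"fingers": 0},{"x": 0,"y": 0,"z": -6,"twist": 0,"fingers": 0},{"x": 0,"y": 0,"z": -8,"twist": 0,"fingers": 0}])

```text
time: 14.15
ee_pos: [0.5191, -0.0255, 0.0949]
tcp_rot: [-38.8, 89.8, 71.5]
wrist_force: [0.8, -0.1, -3.0]
opening: 0.0205
```

Request:
jog_arm(deltas=[{"x": 0,"y": 0,"z": -1,"twist": 0,"fingers": 0},{"x": 0,"y": 0,"z": -2,"twist": 0,"fingers": 0},{"x": 0,"y": 0,"z": -3,"twist": 0,"fingers": 0}])

```text
time: 14.45
ee_pos: [0.5191, -0.0255, 0.0924]
tcp_rot: [-44.6, 89.8, 65.7]
wrist_force: [-4.8, 0.0, 8.9]
opening: 0.0208
```

```bash
python3 - <<'E'
from h import *
o=bot.get_obs();print(o["q"],o["ee_pos"],o["wrist_force"],o["torque"],o["opening"])
E
```

```text
[  -2.9171055     0.62559098  -11.68642726   77.60934329    0.20093465
 -113.18751451] [ 0.51909293 -0.0255104   0.09242024] [-4.82124416  0.03920407  8.87570613] [-0.10820709  0.97180162  0.05340293] 0.020807722654618915
```

Request:
jog_arm(deltas=[{"x": 0,"y": 0,"z": 0.2,"twist": 0,"fingers": 0},{"x": 0,"y": 0,"z": 0.2,"twist": 0,"fingers": 0.5},{"x": 0,"y": 0,"z": 0.2,"twist": 0,"fingers": 0.5},{"x": 0,"y": 0,"z": 0.2,"twist": 0,"fingers": 0.5},{"x": 0,"y": 0,"z": 0.2,"twist": 0,"fingers": 0.5},{"x": 0,"y": 0,"z": 20,"twist": 0,"fingers": 0.5},{"x": 0,"y": 0,"z": 50,"twist": 0,"fingers": 0.5},{"x": 0,"y": 0,"z": 100,"twist": 0,"fingers": 0.5},{"x": 0,"y": 0,"z": 150,"twist": 0,"fingers": 0.5},{"x": 0,"y": 0,"z": 200,"twist": 0,"fingers": 0.5}])

```text
time: 15.45
ee_pos: [0.5187, -0.0255, 0.2945]
tcp_rot: [-49.7, 89.8, 60.6]
wrist_force: [0.9, -0.1, 0.7]
opening: 0.0429
```

```bash
python3 - <<'E'
from h import *
o=bot.get_obs();print(o["q"],o["ee_pos"],o["wrist_force"],o["torque"],o["opening"])
c=viewer.camera("side")
crop(c["image"],250,80,350,195,5,"pics/side9.png")
E
```

```text
[  -2.91542545    1.94963206   12.09687097  100.04545821    0.2040413
 -113.18645728] [ 0.51872598 -0.0254619   0.29449583] [ 0.8956405  -0.05527757  0.68885189] [-0.02359473 -0.06788499 -0.06415845] 0.04288944502749877
```

View pics/side9.png

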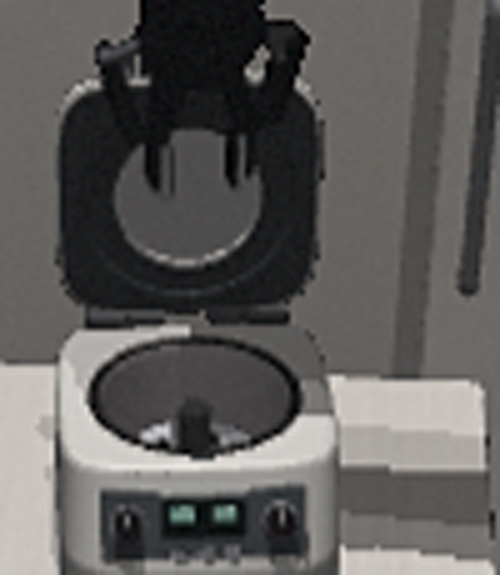

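Request:
jog_arm(deltas=[{"x": 0,"y": 0,"z": 45,"twist": 0,"fingers": 0},{"x": 0,"y": 0,"z": 90,"twist": -6,"fingers": 0},{"x": 0,"y": 0,"z": 125,"twist": -13,"fingers": 0},{"x": 0,"y": -30,"z": 130,"twist": -19,"fingers": 0},{"x": 0,"y": -75,"z": 130,"twist": -19,"fingers": 0},{"x": 0,"y": -120,"z": 130,"twist": -19,"fingers": 0},{"x": 0,"y": -165,"z": 130,"twist": -19,"fingers": 0},{"x": 0,"y": -205,"z": 130,"twist": -19,"fingers": 0},{"x": 0,"y": -235,"z": 130,"twist": -19,"fingers": 0},{"x": 0,"y": -235,"z": 130,"twist": -19,"fingers": 0}])

```text
time: 16.5
ee_pos: [0.5198, -0.2641, 0.4316]
tcp_rot: [-96.5, 89.4, -5.5]
wrist_force: [0.6, 0.2, -0.0]
opening: -0.0001
```

```bash
python3 - <<'E'
from h import *
from scipy.spatial.transform import Rotation as R
o=bot.get_obs();print(o["q"],o["ee_pos"],o["wrist_force"],o["opening"])
print(R.from_euler("xyz",o["tcp_rot"],degrees=True).as_matrix().round(3))
c=viewer.camera("top")
crop(c["image"],330,170,470,270,5,"pics/top10.png")
c=viewer.camera("side")
crop(c["image"],230,40,370,190,4,"pics/side10.png")
E
```

```text
[ -27.0392338    20.55207324   50.53045799  119.39347657    0.23123598
 -118.09764037] [ 0.51980472 -0.26408791  0.43158658] [ 0.56061319  0.21884945 -0.01191934] -5.071942086802518e-05
[[ 0.011 -1.    -0.018]
 [-0.001 -0.018  1.   ]
 [-1.    -0.011 -0.001]]
```

View pics/top10.png

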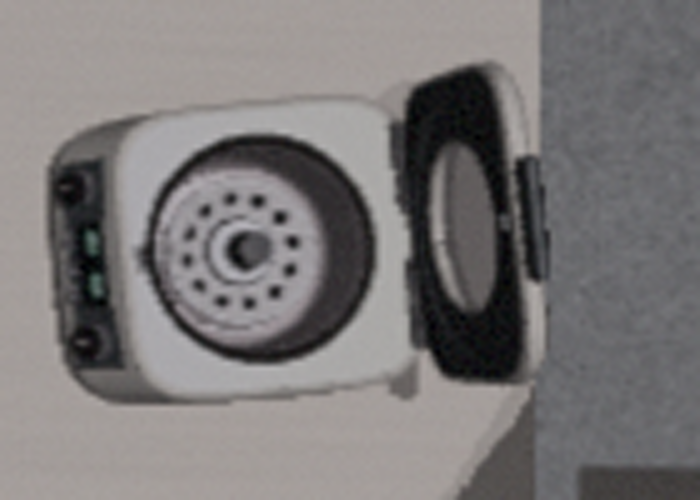

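View pics/side10.png

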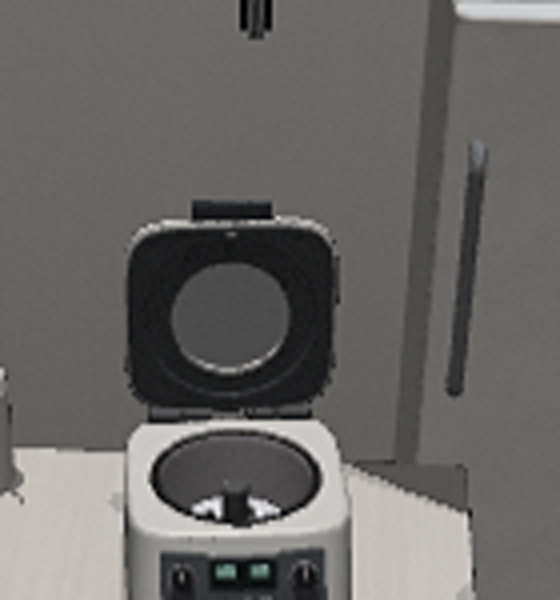

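Request:
jog_arm(deltas=[{"x": 5,"y": 0,"z": -40,"twist": 0,"fingers": 0},{"x": 5,"y": 0,"z": -80,"twist": 0,"fingers": 0},{"x": 5,"y": 0,"z": -115,"twist": 0,"fingers": 0},{"x": 5,"y": 0,"z": -128,"twist": 0,"fingers": 0},{"x": 5,"y": 30,"z": -128,"twist": 0,"fingers": 0},{"x": 5,"y": 55,"z": -128,"twist": 0,"fingers": 0},{"x": 5,"y": 75,"z": -128,"twist": 0,"fingers": 0},{"x": 5,"y": 85,"z": -128,"twist": 0,"fingers": 0},{"x": 5,"y": 95,"z": -128,"twist": 0,"fingers": 0}])

```text
time: 17.5
ee_pos: [0.5249, -0.1648, 0.3051]
tcp_rot: [-95.7, 89.3, -4.4]
wrist_force: [0.1, -1.3, 0.8]
opening: 0.0001
```

Request:
jog_arm(deltas=[{"x": 0,"y": 8,"z": -1,"twist": 0,"fingers": 0},{"x": 0,"y": 18,"z": 0,"twist": 0,"fingers": 0},{"x": 0,"y": 33,"z": 0,"twist": 0,"fingers": 0},{"x": 0,"y": 48,"z": 0,"twist": 0,"fingers": 0},{"x": 0,"y": 63,"z": -3,"twist": 0,"fingers": 0},{"x": 0,"y": 78,"z": -7,"twist": 0,"fingers": 0},{"x": 0,"y": 91,"z": -11,"twist": 0,"fingers": 0},{"x": 0,"y": 104,"z": -15,"twist": 0,"fingers": 0}])

```text
time: 18.3
ee_pos: [0.5248, -0.0596, 0.2895]
tcp_rot: [-95.8, 89.3, -4.5]
wrist_force: [-0.3, -2.5, 0.1]
opening: 0.0002
```

```bash
python3 - <<'E'
from h import *
o=bot.get_obs();print(o["ee_pos"],o["wrist_force"],o["opening"])
c=viewer.camera("side")
crop(c["image"],230,40,370,190,4,"pics/side11.png")
E
```

```text
[ 0.5247996  -0.05956435  0.28949074] [-0.26390984 -2.51531094  0.05737452] 0.00015194349103239024
```

View pics/side11.png

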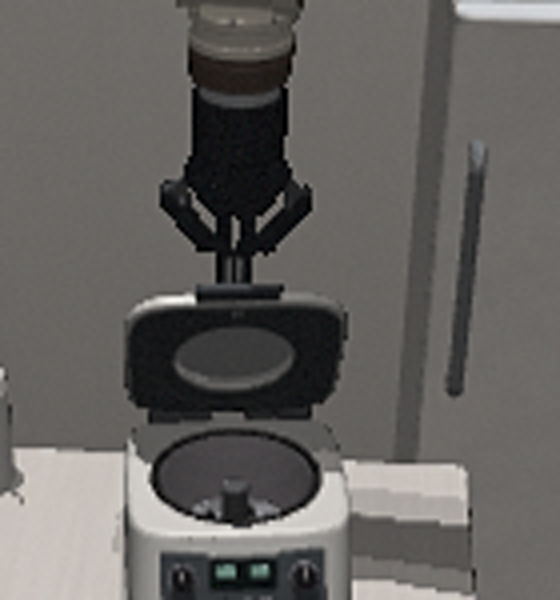

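Request:
jog_arm(deltas=[{"x": 0,"y": 12,"z": -7,"twist": 0,"fingers": 0},{"x": 0,"y": 24,"z": -15,"twist": 0,"fingers": 0},{"x": 0,"y": 35,"z": -23,"twist": 0,"fingers": 0},{"x": 0,"y": 45,"z": -33,"twist": 0,"fingers": 0},{"x": 0,"y": 55,"z": -44,"twist": 0,"fingers": 0},{"x": 0,"y": 64,"z": -55,"twist": 0,"fingers": 0},{"x": 0,"y": 71,"z": -67,"twist": 0,"fingers": 0},{"x": 0,"y": 78,"z": -80,"twist": 0,"fingers": 0},{"x": 0,"y": 84,"z": -93,"twist": 0,"fingers": 0},{"x": 0,"y": 88,"z": -107,"twist": 0,"fingers": 0}])

```text
time: 19.35
ee_pos: [0.5247, 0.0304, 0.1807]
tcp_rot: [-89.3, 89.3, 2.0]
wrist_force: [-0.8, 0.7, 2.4]
opening: 0.0001
```

```bash
python3 - <<'E'
from h import *
o=bot.get_obs();print(o["ee_pos"],o["wrist_force"],o["opening"])
c=viewer.camera("side")
crop(c["image"],230,40,370,190,4,"pics/side12.png")
E
```

```text
[0.52472989 0.03042582 0.18071205] [-0.75049683  0.68523455  2.40724689] 7.607023326853312e-05
```

View pics/side12.png

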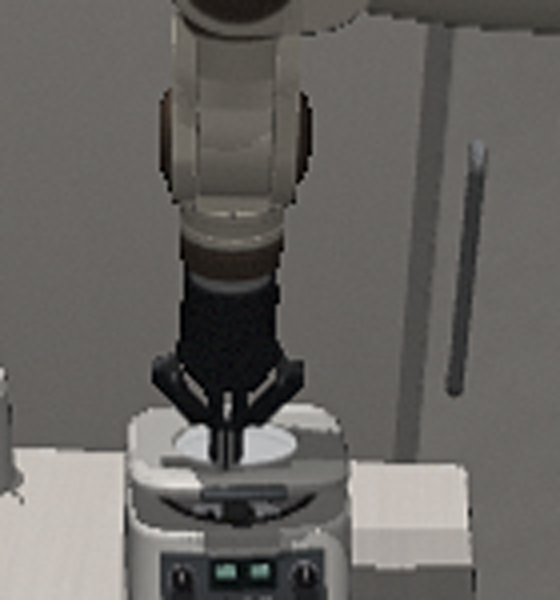

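Request:
jog_arm(deltas=[{"x": 0,"y": 1,"z": -7,"twist": 0,"fingers": 0},{"x": 0,"y": 2,"z": -13,"twist": 0,"fingers": 0},{"x": 0,"y": 2,"z": -18,"twist": 0,"fingers": 0},{"x": 0,"y": 2,"z": -22,"twist": 0,"fingers": 0},{"x": 0,"y": 2,"z": -25,"twist": 0,"fingers": 0}])

```text
time: 19.9
ee_pos: [0.5243, 0.0326, 0.1538]
tcp_rot: [-88.1, 89.4, 3.3]
wrist_force: [-8.2, -0.2, 27.7]
opening: -0.0001
```

Request:
jog_arm(deltas=[{"x": 0,"y": 0,"z": -1,"twist": 0,"fingers": 0},{"x": 0,"y": 0,"z": -2,"twist": 0,"fingers": 0}])

```text
time: 20.1
ee_pos: [0.5244, 0.0326, 0.1539]
tcp_rot: [-86.9, 89.3, 4.5]
wrist_force: [-8.2, 1.2, 21.1]
opening: -0.0
```

Request:
jog_arm(deltas=[{"x": 0,"y": 0,"z": -1,"twist": 0,"fingers": 0},{"x": 0,"y": 0,"z": -1,"twist": 0,"fingers": 0},{"x": 0,"y": 0,"z": 5,"twist": 0,"fingers": 0},{"x": 0,"y": 0,"z": 30,"twist": 0,"fingers": 0},{"x": 0,"y": 0,"z": 70,"twist": 0,"fingers": 0},{"x": 0,"y": 0,"z": 110,"twist": 0,"fingers": 0},{"x": -40,"y": 0,"z": 150,"twist": 0,"fingers": 0},{"x": -85,"y": 0,"z": 160,"twist": 0,"fingers": 0},{"x": -130,"y": 0,"z": 160,"twist": 0,"fingers": 0},{"x": -130,"y": 0,"z": 160,"twist": 0,"fingers": 0}])

```text
time: 21.1
ee_pos: [0.3906, 0.0324, 0.3163]
tcp_rot: [-87.4, 89.1, 4.0]
wrist_force: [1.9, 0.4, 0.3]
opening: 0.0003
```

```bash
python3 - <<'E'
from h import *
o=bot.get_obs();print(o["time"],o["ee_pos"],o["wrist_force"],o["opening"])
c=viewer.camera("side"); s=c
big=cv2.resize(c["image"],None,fx=5,fy=5,interpolation=cv2.INTER_CUBIC)
cv2.imwrite("pics/side13.png",big[60*5:175*5,225*5:365*5,::-1])
c=viewer.camera("top"); cv2.imwrite("pics/top13.png",c["image"][:,:,::-1])
E
```

```text
21.1 [0.39064041 0.03237891 0.31632836] [1.94512226 0.44536324 0.28999135] 0.00034149938182684
```

View pics/side13.png

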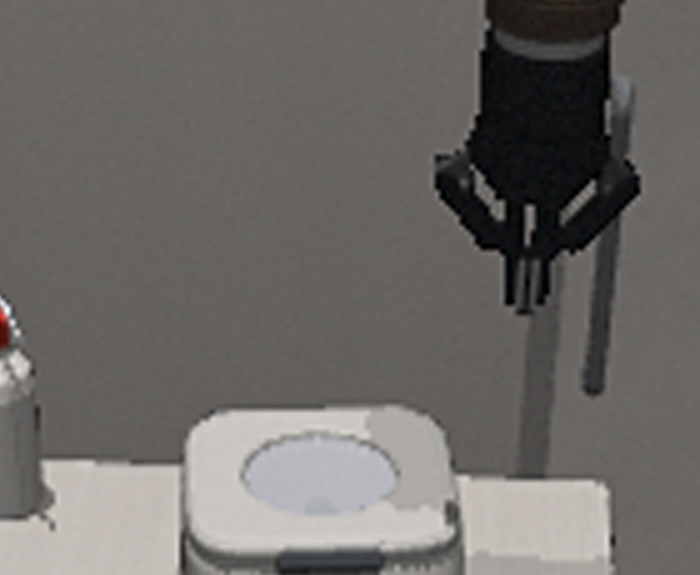

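View pics/top13.png

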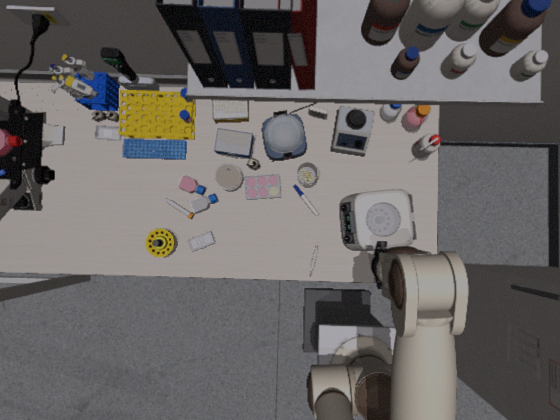

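```bash
python3 - <<'E'
from workcell import ticket
print(ticket.job_done())
E
```

```text
the job is handed in; nothing more can be done
None
```

The rotor is seated on the spindle, the lid is shut, and the job was handed in at about 21 s. The hand-in gave no verdict.

- **Lift:** I gripped the rotor by its knob, after centring the jaws on the stem from two directions, and carried it over the open centrifuge.
- **Finding the spindle:** The side and top cameras disagreed by about 3–6 mm on positions. I therefore found the spindle's axis by feel, following the sideways force. It came out at about x 0.519, y -0.0255.
- **Meshing:** I pressed with about 7–10 N and turned it about 60° in all, one way only, because the splines meshed before I needed to turn back. Contact force showed no more than about 13 N in the readings, well under the 50 N limit.
- **Seating:** The tool stopped at 0.0924 m against 0.0926 m expected for fully home. The picture after release showed the rotor sitting low and centred in the bowl.
- **Lid:** I pushed it over from behind and pressed it down until it stopped hard. The fingertips were then at 0.137 m, the height of the shut lid's outer face. The peak force was 28 N.
- **Last pictures:** The lid looks shut, the arm is clear, and the beaker, forceps, marker, slide box and yellow look-alike appear unmoved.

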